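Hang the injector clamp on the swivel hook

ROBOT

A 6-joint arm with a two-finger parallel gripper is mounted at the origin on the work surface. World frame = base frame: x ahead of the robot, y to its left, z up, the work surface at z = 0. Lengths are in mm, angles in rad, forces in N, time in s.
With the tool pointing down it reaches from about 275 to 975 mm from the base axis. Payload 8.4 kg.
Tool frame: the origin (TCP) lies on the centre line of the jaws, within the pads' length; the fingertips stand 22 mm ahead of it and the grasp point (between the pads) lies 3 mm ahead of it (arm.finger_overhang is the distance from the TCP to the fingertips, in mm); z points along the fingers, y is the direction in which the jaws open and shut (so a half turn about z gives the same grasp; the last joint's range is limited). The gripper opens to 92 mm and grips with 3 to 60 N. Pads are 20 mm wide; open, the fingers measure 128 mm over their backs; the gripper's body (75 mm by 189 mm) begins 69 mm behind the grasp point.
Start: joints at [1.277, 0.353, 1.633, -0, 1.155, -0.002], TCP at [179.796, 598.583, 236.583] pointing down, gripper open.
Joint ranges: [-2.63, 2.63], [-0.92, 2.1], [0.06, 2.66], [-1.3, 4.44], [0, 2.69], [-3.02, 3.02]. Speed limits (rad/s): [2.22, 2.22, 2.79, 3.14, 3.14, 3.14].

INTERFACE

Orientations are given as a unit quaternion [x, y, z, w].
In Python, from plant import telemetry, get_image, job, arm gives the robot as it stands.
- The arm moves only by the tool step_arm, never from a script. Its argument "deltas" is a list of rows, each a list of 3 entries, a list of its own where there are three numbers: the shift along the tool's x, y, z in units of 25 mm (1.0 is 25 mm), then the turn about the tool's z in degrees, then the finger opening in mm, from 0 to 91.9. A call has exactly 8 rows; each row is the pose to reach, as a shift and turn from the pose commanded when the call began, along the tool's axes at that moment; what a row does not reach only later rows make up. A row lasts 1/12 s, in which the tool goes at most 41.7 mm and 7.16 degrees, less where a joint would pass 70% of its speed; a pose out of reach is approached as far as the arm can. A call with a gripper value outside its range is refused whole. The fingers move at their own pace and stop on an object; the grip force is fixed at half the most. Time passes only in rows, so rows that repeat a pose let the fingers close, or fill a call up. It gives the time, the measured TCP pose, the force and the opening at its end, in the units of the state.
- telemetry.read_state(): the state, without advancing time (a new reading comes with each control period).
- get_image(name): name is "side" or "top" or "wrist"; returns a dict with "image" (480x640x3 uint8, red, green, blue), "depth" (480x640 float32, mm along the optical axis (not along the pixel's ray), 0 where there is no reading), "mtx" (3x3 intrinsics, pixels), "origin" and "attitude" of the camera in the world; the wrist camera has in their place "T_tool_cam" (4x4, takes a point from camera to tool coordinates, whose origin is the TCP and whose axes are the flange's). Camera axes: x right, y up, looking along -z (the intrinsics and any distortion apply to the point x, -y, -z); pixel columns grow to the right and rows downward; lengths in mm; the calibration is good to about 2 mm. A picture is of the moment at which its call begins: read the wrist's pose just before it.
- job.close_job(): hands the job in, once; it reports no verdict.
The state is a dict: "time": time; "q": joint angles; "qvel": joint speeds; "effort": joint torques, N m; "position": TCP position; "tcp_rot": TCP orientation; "force": force on the tool from outside, world axes, zero at the start; "torque": the same for the moment, N m; "opening": finger opening in mm.
Only numpy, scipy, OpenCV 4.12 (cv2) and the standard library are available. Lean on these libraries where they do the work, as an engineer would, in place of code of your own. Each camera call takes 0.05 s, during which the arm holds its last target. There are 200 camera calls.

TASK

Swing the swivel hook round anticlockwise (seen from above) by nudging its arm with the side of the fingers, not gripping it, until it bears firmly on its rubber stop at the front of the stand, and lean on it there for about half a second without forcing it. Then hang the blue-framed injector clamp on the hook by its window, gently, and let it go so that it hangs still with the hook still facing the front. Leave the red cup, the jar and the injector where they are.

Things in the scene. Friction and masses are not known exactly. Their poses are not given: they have to be found in the camera images.
- hook_stand: Fixed stand: blue foot 110 x 110 x 14 mm, steel column 22 mm thick. Origin on the swivel axis, on the bench; its -x is its front (yellow strip). A red collar (38 mm, heights 150-160 mm) is clamped on it by hand, carrying a rubber stop block 30 mm from the axis at arm height. Its angle is not measured: the stop catches the hook somewhere within 0.35 rad either side of the front.
- swivel_hook: Brass head, 30 mm diameter (top at 187 mm), turning on the column, with a level yellow arm 8 mm thick along its own -x, straight to 98 mm from the axis, then upturned. Origin on the swivel axis at the arm's centre line (170 mm above the bench), z up. It starts 0.9 to 1.6 rad clockwise of its stop (seen from above), so towards the stand's left (+y), and turns anticlockwise to the stop.
- hook_push (a point): Where to push the arm: on its centre line, 70 mm from the axis, axes as the hook; push on its clockwise side. No spring; friction 0.18 N m (2.5 N here); it stays where left. The rubber stop gives 1 mm per 4 N here. Bearing firmly means 6 N or more from the fingers with the hook still, for 0.3 s: aim for 8 to 12 N. Over 24 N is forcing it; a grip exceeds that.
- hook_tip (a point): End of the hook's upturned tip: 104 mm from the swivel axis and 14 mm above the arm's centre line (the round end reaches 4 mm farther up).
- clamp: Loose injector clamp, 0.28 to 0.46 kg, standing upright. Steel block 44 x 64 x 24 mm (x, y, z), origin under its centre. On it a blue frame 10 mm thick (x), 52 mm wide (y), up to z = 88 mm, with a window through it along x: 32 mm wide, from z = 24 mm to a roof like an upside-down V, apex at 76 mm, 67 mm at the sides. A grip tab tops it. It may hang either way round.
- clamp_tab (a point): Centre of the clamp's grip tab, 106 mm above its underside, axes as the clamp. The tab is 10 mm (x) by 26 mm (y) and runs from z = 88 to 126 mm.
- clamp_eye (a point): Point in the clamp's window, 71.4 mm above its underside, where the centre line of the hook arm lies once the clamp hangs with the arm in the apex of the roof; axes as the clamp.
- red_cup: Bystander: loose red plastic cup, 64 mm diameter, 60 mm high; origin under its centre.
- jar: Bystander: loose clear jar with a white lid, 56 mm diameter, 75 mm high; origin under its centre.
- injector: Bystander: loose steel injector standing upright, 26 mm diameter, 75 mm high, orange band; origin under its centre.
There are look-alikes about, which are no part of the job. Several things have the shape of the hook_stand; the one meant has the colours described above.

How it is judged:
By the outcome, as a careful person would: the job done as asked, in the order asked, and still so for the second after the job is handed in, with the robot touching nothing.
It also fails if it takes over 72 s, if anything falls off the work surface, if the arm or the gripper's body presses on something with over 40 N, if the wrist force passes 120 N, or if a joint passes its speed limit or range.

## Working session

There is one attempt and no reset: what is moved stays moved. The work goes in short steps, Python scripts to look and compute and a tool call to move; the robot and the scene stay as the last step left them, time stands still between calls to the robot, and variables do not carry over. Pictures are saved under pics/ and viewed, about 8 in all and at most 12, crops included, and the job is handed in when it is done.

Besides the shell and the picture viewer there is one more tool, called by a JSON object that holds its "op" and its "data", one argument or row to a line. step_arm: Moves the arm, as the interface text tells. Its arguments: {"type":"object","properties":{"deltas":{"type":"array"}},"required":["deltas"]}

```bash
mkdir -p pics
cat > h.py <<'E'
import numpy as np, cv2
from plant import telemetry, get_image, job, arm
from scipy.spatial.transform import Rotation as R
def save(n,im): cv2.imwrite('pics/'+n+'.png',cv2.cvtColor(im,cv2.COLOR_RGB2BGR))
def cam(name):
    s=telemetry.read_state(); d=get_image(name)
    if name=='wrist':
        T=np.eye(4);T[:3,:3]=R.from_quat(s['tcp_rot']).as_matrix();T[:3,3]=s['position']
        d['T']=T@np.array(d['T_tool_cam'])
    else:
        T=np.eye(4);a=np.array(d['attitude'])
        T[:3,:3]=a if a.shape==(3,3) else R.from_quat(a).as_matrix();T[:3,3]=d['origin'];d['T']=T
    return d
def rays(d,uv):
    uv=np.atleast_2d(uv).astype(float);K=np.array(d['mtx'])
    c=np.c_[(uv[:,0]-K[0,2])/K[0,0],-(uv[:,1]-K[1,2])/K[1,1],-np.ones(len(uv))]
    return c@d['T'][:3,:3].T
def onplane(d,uv,z):
    r=rays(d,uv);o=d['T'][:3,3];return o+r*((z-o[2])/r[:,2])[:,None]
def cloud(d):
    v,u=np.mgrid[:480,:640];uv=np.c_[u.ravel(),v.ravel()]
    return (d['T'][:3,3]+rays(d,uv)*d['depth'].ravel()[:,None]).reshape(480,640,3)
def proj(d,P):
    P=np.atleast_2d(P);c=(P-d['T'][:3,3])@d['T'][:3,:3];K=np.array(d['mtx'])
    return np.c_[K[0,0]*c[:,0]/-c[:,2]+K[0,2],-K[1,1]*c[:,1]/-c[:,2]+K[1,2]]
E
python3 - <<'E'
from h import *
s=telemetry.read_state();print(s)
for n in('top','side'):
    d=cam(n);save(n,d['image']);print(n,[ (k,np.array(v).tolist()) for k,v in d.items() if k not in('image','depth','T')])
E
```

```text
{'time': 0.0, 'q': array([ 1.27658742e+00,  3.53634474e-01,  1.63410929e+00, -2.81184064e-05,
        1.15519624e+00, -2.42534166e-03]), 'qvel': array([ 0.00068757,  0.00063763, -0.00030641,  0.00078358, -0.0013415 ,
       -0.00130647]), 'effort': array([-2.38078464e-03, -5.93833244e+01, -3.34204280e+01,  6.95922179e-02,
        2.35520618e-02, -7.48261664e-05]), 'position': array([179.68041583, 598.14298876, 235.88284201]), 'tcp_rot': array([ 1.45369137e-01,  9.89377259e-01, -6.68178648e-04, -8.68341547e-05]), 'force': array([-0.51551154, -1.30594561,  0.04818537]), 'torque': array([-0.00701362,  0.04118203,  0.00423421]), 'opening': 91.91309259188202}
top [('mtx', [[489.93310171865926, 0.0, 325.484702629282], [0.0, 489.93310171865926, 243.95648007698475], [0.0, 0.0, 1.0]]), ('origin', [506.25072254706816, 74.54561062056649, 1242.8753332523095]), ('attitude', [-0.03293707725950732, 0.016191416461490315, 0.706638846199153, -0.7066219130602318])]
side [('mtx', [[623.7091648621586, 0.0, 321.8999920377916], [0.0, 623.7091648621586, 236.9901262960451], [0.0, 0.0, 1.0]]), ('origin', [1600.9110226107239, 699.2627525339407, 1065.6366962141913]), ('attitude', [0.2140571211348877, 0.3735790230501762, 0.7841834679795474, 0.4468495842852383])]
```

View pics/top.png

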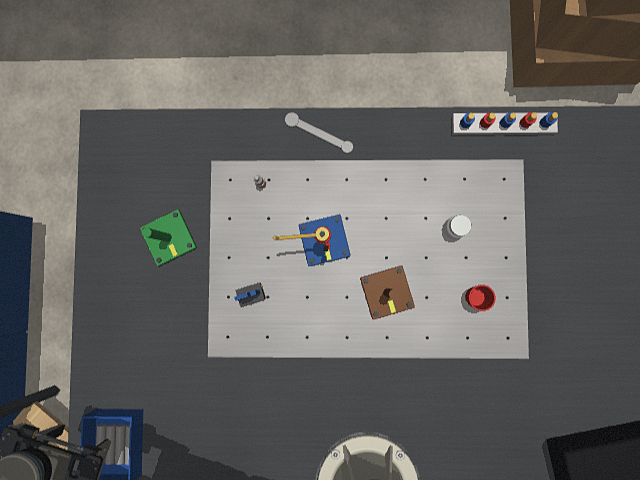

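View pics/side.png

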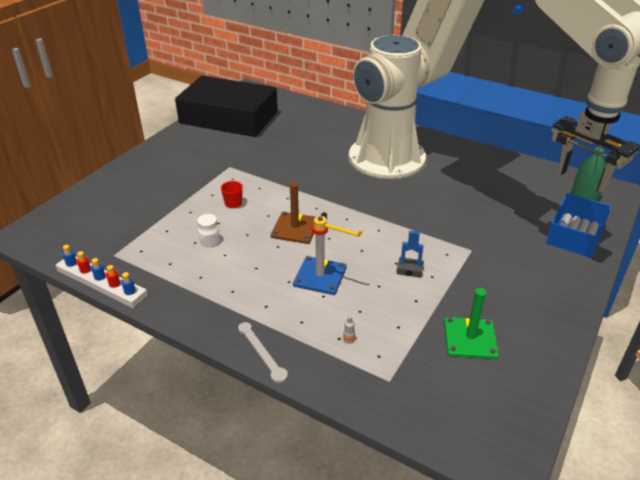

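Top view: the blue-foot stand with the brass head is at (322,235), its yellow arm pointing left to (275,238) and its yellow front strip at (327,254). The clamp is at (250,294), the injector at (260,182), the jar at (459,226) and the cup at (480,298). Look-alikes for the stand are the green one (167,238) and the brown one (387,292). I choose the blue one. The blue bin (112,440) is not the clamp.

Run:
```python
from h import *
t=cam('top');s=cam('side')
a=cv2.resize(t['image'][195:320,215:375],(640,500),interpolation=cv2.INTER_CUBIC)
save('crop1',a)
for n,d in(('top',t),('side',s)):
    hsv=cv2.cvtColor(d['image'],cv2.COLOR_RGB2HSV);P=cloud(d);H,S,V=cv2.split(hsv)
    X,Y,Z=P[...,0],P[...,1],P[...,2]
    board=(X>200)&(X<800)&(Y>-300)&(Y<380)
    yel=(H>15)&(H<35)&(S>120)&(V>100)&board
    blue=(H>100)&(H<125)&(S>110)&(V>50)&board
    red=((H<8)|(H>172))&(S>150)&(V>80)&board
    def st(nm,m):
        p=P[m];
        if len(p)<3: print(n,nm,len(p));return
        print(n,nm,len(p),'mean',p.mean(0).round(1),'min',np.percentile(p,3,0).round(1),'max',np.percentile(p,97,0).round(1))
    st('arm',yel&(Z>155)&(Z<200)); st('strip',yel&(Z<30))
    foot=blue&(Z<25)&(X>430)
    st('foot',foot); 
    if foot.sum()>50:
        uv=np.argwhere(foot)[:,::-1]; w=onplane(d,uv,14)[:,:2].astype(np.float32);print(' footrect',cv2.minAreaRect(w))
    for lo,hi in((10,40),(40,80),(80,135)):
        m=(Z>lo)&(Z<hi)&(X>330)&(X<470)&(Y>170)&(Y<290)
        st('clamp%d'%lo,m)
    cb=blue&(Z>60)&(Z<140)&(X<470)
    st('clampblue',cb)
    if cb.sum()>10: print(cv2.minAreaRect(P[cb][:,:2].astype(np.float32)))
    st('cup',red&(Y<0)&(Z>20))
    st('collar',red&(Y>0)&(Z>100))
    # arm line
    m=yel&(Z>160)&(Z<180)
    if m.sum()>10:
        q=P[m][:,:2];c=q.mean(0);v=np.linalg.svd(q-c)[2][0];print(' armdir',c,v,np.arctan2(v[1],v[0]))
    m=(Z>180)&(Z<195)&(X>430)&(X<640)&(Y>0)&(Y<250); st('head',m)
    m=(Z>45)&(Z<90)&(X>600)&(X<800)&(Y>150); st('inj',m)
    m=(Z>55)&(Z<90)&(X>450)&(X<700)&(Y<-100)&(Y>-300); st('jar',m)
```

```text
top arm 212 mean [600.  139.4 177.9] min [591.   98.6 169.3] max [614.9 207.2 186.3]
top strip 126 mean [485.9   7.   15.5] min [422.5 -67.3  10.5] max [577.1 167.5  19.4]
top foot 1356 mean [600.4 105.6  14.4] min [548.8  54.6   9.4] max [654.9 160.2  19.4]
 footrect ((572.4606323242188, 181.2353057861328), (121.71714782714844, 279.061767578125), 22.00904083251953)
top clamp10 99 mean [458.7 272.9  24. ] min [449.  257.3  15.8] max [469.1 288.7  28.5]
top clamp40 2
top clamp80 25 mean [467.6 281.6 114.3] min [464.2 271.4  88.2] max [469.9 289.  128. ]
top clampblue 61 mean [465.2 292.2 115. ] min [457.  274.1  87.6] max [469.9 314.7 128.9]
((465.9576416015625, 293.5679016113281), (8.81285285949707, 45.62102127075195), 17.494213104248047)
top cup 163 mean [ 455.6 -271.5   53.1] min [ 432.6 -298.6   23.2] max [ 490.  -240.3   63.8]
top collar 70 mean [591.1 100.3 176.4] min [572.9  90.2 156.9] max [614.9 123.6 179.6]
 armdir [598.10008061 155.61232823] [-0.04751159  0.99887069] 1.6183258052447846
top head 145 mean [602.7 116.5 184. ] min [590.9  94.3 180.5] max [616.3 211.1 190.5]
top
[... 764 characters left out ...]
[467.  302.9  93. ] min [461.5 290.2  63.1] max [469.8 314.7 126.1]
((466.5461120605469, 300.16094970703125), (11.219035148620605, 29.49875259399414), 14.342540740966797)
side cup 375 mean [ 466.7 -268.6   42.9] min [ 435.1 -298.7   21.7] max [ 494.9 -241.7   60.7]
side collar 61 mean [617.  110.5 155.1] min [605.8  92.9 147.3] max [624.5 124.2 160.9]
 armdir [606.91963354 142.30465844] [-0.14914443  0.98881542] 1.720499298372244
side head 81 mean [606.9 124.  183.5] min [594.7  94.7 180.3] max [621.  210.8 189.2]
side inj 256 mean [676.5 408.   63.9] min [613.9 261.3  46. ] max [763.2 513.9  85.7]
side jar 329 mean [ 612.3 -225.4   69. ] min [ 464.  -293.5   56.1] max [ 660.6 -196.9   78. ]
```

View pics/crop1.png

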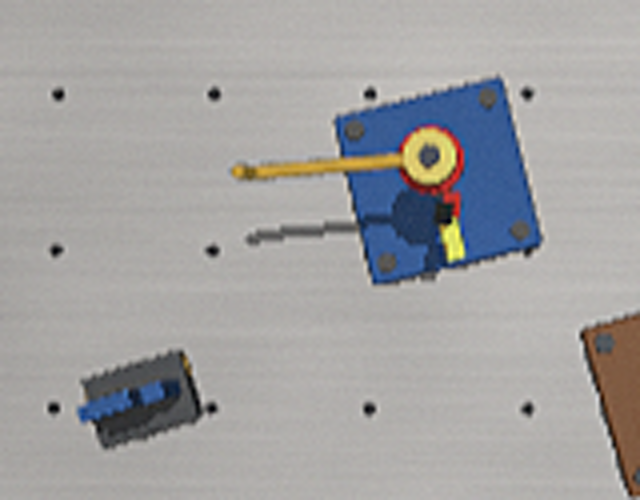

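The crop confirms the blue stand: brass head at crop (429,156), hook tip at (240,172), red collar with the black stop at (444,212), and the clamp block around (141,399). I'll refine these with rays.

Run:
```python
from h import *
t=cam('top');s=cam('side')
c=lambda *p: np.array(p)/4.+[215,195]-.4
o=lambda p,z: onplane(t,c(p),z)[0].round(1)
print('head',o((429,156),187),'tip',o((240,171),182),'stop',o((444,212),172))
f=np.array([o(p,14)[:2] for p in((337,118),(500,78),(541,242),(376,284))]);print('foot',f.mean(0),[np.linalg.norm(f[i]-f[i-1]).round(1) for i in range(4)],np.degrees(np.arctan2(*(f[0]-f[1])[::-1]))-90)
b=np.array([o(p,24)[:2] for p in((82,380),(183,350),(200,408),(105,447))]);print('block',b.mean(0),[np.linalg.norm(b[i]-b[i-1]).round(1) for i in range(4)],np.degrees(np.arctan2(*(b[0]-b[1])[::-1]))-90,np.degrees(np.arctan2(*(b[3]-b[2])[::-1]))-90)
# side-view silhouettes
im=s['image'];hsv=cv2.cvtColor(im,cv2.COLOR_RGB2HSV);H,S,V=cv2.split(hsv)
m=((H>100)&(H<125)&(S>110)).astype(np.uint8);m[:,:395]=0;m[:,430:]=0;m[:225]=0;m[280:]=0
ys,xs=np.nonzero(m);top=ys.min();print('tabtop px',top,xs[ys<=top+2].mean(),onplane(s,[xs[ys<=top+2].mean(),top+1.],126))
m=((H>15)&(H<35)&(S>120)&(V>100)).astype(np.uint8);m[:,:312]=0;m[:,365:]=0;m[:210]=0;m[240:]=0
ys,xs=np.nonzero(m);e=xs>xs.max()-6;print('hook tip side',onplane(s,[xs[e].mean(),ys[e].mean()],178))
h=xs<330;print('head side',onplane(s,[(xs[h].min()+xs[h].max())/2,ys[h].min()+4],187),xs[h].min(),xs[h].max(),ys[h].min())
```

```text
head [602.2 107.5 187. ] tip [594.6 210.6 182. ] stop [572.8  99.7 172. ]
foot [602.625 106.925] [np.float64(107.6), np.float64(105.9), np.float64(106.7), np.float64(106.7)] 13.760785111791193
block [467.425 290.525] [np.float64(44.0), np.float64(65.5), np.float64(37.5), np.float64(63.7)] 16.581989476886392 22.33608773718798
tabtop px 231 414.037037037037 [[470.60900594 291.83369938 126.        ]]
hook tip side [[598.69408403 207.73152188 178.        ]]
head side [[613.15142913 114.61967639 187.        ]] 313 329 216
```

{"op": "step_arm", "data": {
  "deltas": [
    [[-1.0,-0.5,0],6,0],
    [[-2.5,-1.2,0],13,0],
    [[-4.0,-1.9,0],20,0],
    [[-5.5,-2.7,0],27,0],
    [[-7.0,-3.4,0],34,0],
    [[-8.5,-4.1,0],41,0],
    [[-10.0,-4.8,0],48,0],
    [[-11.2,-5.4,0],55,0]
  ]
}}

```text
time: 0.97
position: [410.9, 386.7, 236.8]
tcp_rot: [0.588, 0.809, 0.0, 0.0]
force: [0.6, -0.4, 0.0]
opening: 40.8
```

```bash
cat >> h.py <<'E'
def go(p,ya=None):
    """deltas in tool units to TCP p, with tool-y heading ya (deg)"""
    s=telemetry.read_state();M=R.from_quat(s['tcp_rot']).as_matrix()
    y=np.degrees(np.arctan2(M[1,1],M[0,1]))
    print('t',round(s['time'],2),'pos',s['position'].round(1),'yhead',y.round(1),'q',s['q'].round(2),'F',s['force'].round(1),'op',round(s['opening'],1),'delta',(M.T@(np.array(p)-s['position'])/25).round(2),'turn',None if ya is None else -(ya-y+180)%-360+180 if False else round((y-ya+180)%360-180,1))
E
python3 -c "
from h import *
go([636,180,236],-87)"
```

```text
t 0.97 pos [410.9 386.7 236.8] yhead 17.9 q [ 0.75  0.26  1.77 -0.    1.12  0.44] F [ 0.6 -0.4  0. ] op 40.8 delta [-10.64   6.02   0.04] turn 104.9
```

{"op": "step_arm", "data": {
  "deltas": [
    [[-1.3,0.7,0],7,0],
    [[-2.6,1.5,0],14,0],
    [[-4.0,2.3,0],21,0],
    [[-5.3,3.0,0],28,0],
    [[-6.6,3.8,0],35,0],
    [[-8.0,4.5,0],42,0],
    [[-9.3,5.3,0],49,0],
    [[-10.6,6.0,0],56,0]
  ]
}}

```text
time: 1.63
position: [636.1, 182.6, 236.6]
tcp_rot: [0.899, 0.438, 0.0, 0.0]
force: [0.6, -0.3, 0.4]
opening: 0.4
```

{"op": "step_arm", "data": {
  "deltas": [
    [[0,0,0],7,0],
    [[0,0,0],14,0],
    [[0,0,0],21,0],
    [[0,0,0],28,0],
    [[0,0,0],35,0],
    [[0,0,0],42,0],
    [[0,0,0],49,0],
    [[0,0,0],49,0]
  ]
}}

```text
time: 2.3
position: [634.6, 184.1, 236.5]
tcp_rot: [1.0, 0.026, -0.0, 0.0]
force: [-0.2, 0.2, -0.2]
opening: 0.3
```

```bash
python3 -c "
from h import *
go([636,180,177],-87)
d=cam('wrist');save('w1',d['image']);print(proj(d,[[602.5,107.3,187],[594.6,210.6,178],[467,290,126]]))
print(np.array(d['T_tool_cam']).round(3))"
```

```text
t 2.3 pos [634.6 184.1 236.5] yhead -87.0 q [ 0.28  0.41  1.55 -0.    1.18  1.8 ] F [-0.2  0.2 -0.2] op 0.3 delta [0.05 0.17 2.38] turn -0.0
[[451.1340821  336.09718194]
 [270.10776915 331.94937253]
 [176.88907866 434.88777068]]
[[ 0.00000e+00  9.58000e-01  2.88000e-01  8.17540e+01]
 [ 1.00000e+00  0.00000e+00 -1.00000e-03  1.30700e+00]
 [-1.00000e-03  2.88000e-01 -9.58000e-01 -1.48733e+02]
 [ 0.00000e+00  0.00000e+00  0.00000e+00  1.00000e+00]]
```

View pics/w1.png

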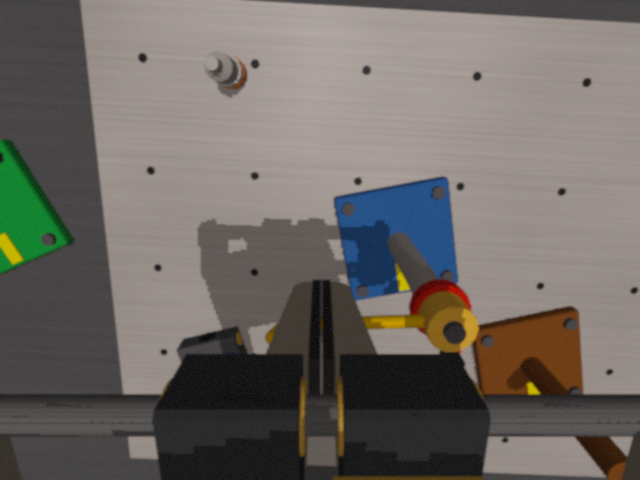

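The wrist view shows the head at (455,332), within about 2 mm of where I projected it. The yellow arm lies at row 322, just left of the closed fingers, with the path clear.

{"op": "step_arm", "data": {
  "deltas": [
    [[0.0,0.15,0.3],0,0],
    [[0.0,0.15,0.7],0,0],
    [[0.0,0.15,1.1],0,0],
    [[0.0,0.15,1.5],0,0],
    [[0.0,0.15,1.9],0,0],
    [[0.0,0.15,2.2],0,0],
    [[0.0,0.15,2.4],0,0],
    [[0.0,0.15,2.4],0,0]
  ]
}}

```text
time: 3.02
position: [634.2, 180.3, 174.9]
tcp_rot: [1.0, 0.029, -0.001, 0.0]
force: [-0.9, 0.3, 0.0]
opening: 0.3
```

```bash
cat >> h.py <<'E'
AX=np.array([602.5,107.3])
def arc(phis,r=70,d=14,z=177,back=0):
    s=telemetry.read_state();M=R.from_quat(s['tcp_rot']).as_matrix();y=np.degrees(np.arctan2(M[1,1],M[0,1]))
    for f in phis:
        a=np.radians(f);p=AX+r*np.array([np.cos(a),np.sin(a)])+d*np.array([np.sin(a),-np.cos(a)])
        print(f,(M.T@(np.r_[p,z]-s['position'])/25).round(2).tolist(),round((y-(f-180)+180)%360-180,1))
E
python3 -c "
from h import *
go([636,180,177],-87); arc([84,89,93,97,101,105,109,113])"
```

```text
t 3.02 pos [634.2 180.3 174.9] yhead -86.7 q [ 0.27  0.47  1.61 -0.    1.07  1.79] F [-0.9  0.3  0. ] op 0.3 delta [ 0.07  0.01 -0.08] turn 0.3
84 [-0.43, 0.17, -0.08] 9.3
89 [-0.67, 0.09, -0.08] 4.3
93 [-0.86, 0.04, -0.08] 0.3
97 [-1.06, 0.01, -0.08] -3.7
101 [-1.25, -0.01, -0.08] -7.7
105 [-1.45, -0.01, -0.08] -11.7
109 [-1.65, -0.01, -0.08] -15.7
113 [-1.85, 0.02, -0.08] -19.7
```

{"op": "step_arm", "data": {
  "deltas": [
    [[-0.3,0.05,-0.05],0,0],
    [[-0.6,0.05,-0.05],0,0],
    [[-0.86,0.04,-0.05],0,0],
    [[-1.06,0.01,-0.05],-4,0],
    [[-1.25,-0.01,-0.05],-8,0],
    [[-1.45,-0.01,-0.05],-12,0],
    [[-1.65,-0.01,-0.05],-16,0],
    [[-1.85,0.02,-0.05],-20,0]
  ]
}}

```text
time: 3.68
position: [588.9, 177.5, 178.7]
tcp_rot: [0.979, 0.204, 0.001, -0.0]
force: [3.1, 0.2, -1.6]
opening: 0.4
```

```bash
python3 -c "
from h import *
go([636,180,177],-87); arc([117,121,125,129,133,137,141,145])"
```

```text
t 3.68 pos [588.9 177.5 178.7] yhead -66.5 q [ 0.29  0.4   1.71 -0.    1.03  1.45] F [ 3.1  0.2 -1.6] op 0.4 delta [1.77 0.66 0.07] turn 20.5
117 [-0.23, -0.04, 0.07] -3.5
121 [-0.43, -0.06, 0.07] -7.5
125 [-0.63, -0.06, 0.07] -11.5
129 [-0.83, -0.06, 0.07] -15.5
133 [-1.03, -0.04, 0.07] -19.5
137 [-1.22, 0.0, 0.07] -23.5
141 [-1.42, 0.05, 0.06] -27.5
145 [-1.61, 0.11, 0.06] -31.5
```

{"op": "step_arm", "data": {
  "deltas": [
    [[-0.23,-0.04,0.07],-4,0],
    [[-0.43,-0.06,0.07],-8,0],
    [[-0.63,-0.06,0.07],-12,0],
    [[-0.83,-0.06,0.07],-16,0],
    [[-1.03,-0.04,0.07],-20,0],
    [[-1.22,0.0,0.07],-24,0],
    [[-1.42,0.05,0.06],-28,0],
    [[-1.61,0.11,0.06],-32,0]
  ]
}}

```text
time: 4.35
position: [553.2, 159.1, 177.4]
tcp_rot: [0.885, 0.466, 0.002, 0.0]
force: [2.8, 1.5, -0.2]
opening: 0.3
```

```bash
python3 -c "
from h import *
go([636,180,177],-87); arc([147,150,153,156,159,162,165,168])"
```

```text
t 4.35 pos [553.2 159.1 177.4] yhead -34.5 q [0.28 0.34 1.8  0.   1.   0.88] F [ 2.8  1.5 -0.2] op 0.3 delta [2.56 2.26 0.03] turn 52.5
147 [-0.11, -0.01, 0.02] -1.5
150 [-0.25, -0.04, 0.02] -4.5
153 [-0.4, -0.05, 0.02] -7.5
156 [-0.55, -0.06, 0.01] -10.5
159 [-0.7, -0.05, 0.01] -13.5
162 [-0.85, -0.04, 0.01] -16.5
165 [-1.0, -0.03, 0.01] -19.5
168 [-1.15, -0.0, 0.01] -22.5
```

{"op": "step_arm", "data": {
  "deltas": [
    [[-0.11,-0.01,0.02],-1.5,0],
    [[-0.25,-0.04,0.02],-4.5,0],
    [[-0.4,-0.05,0.02],-7.5,0],
    [[-0.55,-0.06,0.01],-10.5,0],
    [[-0.7,-0.05,0.01],-13.5,0],
    [[-0.85,-0.04,0.01],-16.5,0],
    [[-1.0,-0.03,0.01],-19.5,0],
    [[-1.15,0.0,0.01],-22.5,0]
  ]
}}

```text
time: 5.02
position: [536.8, 135.7, 177.2]
tcp_rot: [0.778, 0.629, 0.002, 0.0]
force: [1.4, 2.0, 0.4]
opening: 0.5
```

```bash
python3 -c "
from h import *
go([636,180,177],-87); arc([169,170,171,172,173,174,175,176])"
```

```text
t 5.02 pos [536.8 135.7 177.2] yhead -12.1 q [0.24 0.31 1.85 0.   0.98 0.45] F [1.4 2.  0.4] op 0.5 delta [2.56 3.51 0.02] turn 74.9
169 [-0.05, -0.0, 0.01] -1.1
170 [-0.1, -0.01, 0.01] -2.1
171 [-0.15, -0.02, 0.01] -3.1
172 [-0.2, -0.03, 0.01] -4.1
173 [-0.25, -0.03, 0.01] -5.1
174 [-0.3, -0.04, 0.01] -6.1
175 [-0.35, -0.04, 0.01] -7.1
176 [-0.4, -0.04, 0.01] -8.1
```

{"op": "step_arm", "data": {
  "deltas": [
    [[-0.05,0.0,0.0],-1,0],
    [[-0.1,-0.01,0],-2,0],
    [[-0.15,-0.02,0],-3,0],
    [[-0.2,-0.03,0],-4,0],
    [[-0.25,-0.03,0],-5,0],
    [[-0.3,-0.04,0],-6,0],
    [[-0.35,-0.04,0],-7,0],
    [[-0.4,-0.04,0],-8,0]
  ]
}}

```text
time: 5.68
position: [533.2, 125.6, 176.0]
tcp_rot: [0.732, 0.681, -0.0, -0.0]
force: [0.4, 2.8, 2.4]
opening: 0.6
```

```bash
python3 -c "
from h import *
go([636,180,177],-87); arc([176,177,178,179,180,182,184,186])"
```

```text
t 5.68 pos [533.2 125.6 176. ] yhead -4.1 q [0.23 0.3  1.86 0.   0.98 0.3 ] F [0.4 2.8 2.4] op 0.6 delta [ 2.47  3.94 -0.04] turn 82.9
176 [0.02, 0.02, -0.04] -0.1
177 [-0.02, 0.01, -0.04] -1.1
178 [-0.07, -0.0, -0.04] -2.1
179 [-0.12, -0.01, -0.04] -3.1
180 [-0.17, -0.02, -0.04] -4.1
182 [-0.27, -0.03, -0.04] -6.1
184 [-0.37, -0.03, -0.04] -8.1
186 [-0.47, -0.04, -0.04] -10.1
```

{"op": "step_arm", "data": {
  "deltas": [
    [[-0.03,0,0],-0.5,0],
    [[-0.06,0,0],-1,0],
    [[-0.08,0,0],-1.5,0],
    [[-0.1,0,0],-2,0],
    [[-0.12,-0.01,0],-2.5,0],
    [[-0.14,-0.01,0],-3,0],
    [[-0.16,-0.01,0],-3.5,0],
    [[-0.16,-0.01,0],-3.5,0]
  ]
}}

```text
time: 6.35
position: [532.6, 124.4, 176.1]
tcp_rot: [0.712, 0.702, 0.002, -0.002]
force: [-1.5, 17.3, 1.4]
opening: 0.5
```

{"op": "step_arm", "data": {
  "deltas": [
    [[0.04,0,0],0,0],
    [[0.04,0,0],0,0],
    [[0.04,0,0],0,0],
    [[0.04,0,0],0,0],
    [[0.04,0,0],0,0],
    [[0.04,0,0],0,0],
    [[0.04,0,0],0,0],
    [[0.04,0,0],0,0]
  ]
}}

```text
time: 7.02
position: [532.6, 124.6, 176.1]
tcp_rot: [0.712, 0.702, 0.001, -0.001]
force: [-1.5, 13.1, 2.0]
opening: 0.5
```

```bash
python3 -c "
from h import *
go([533,124,177],-2)
t=cam('top');save('t2',cv2.resize(t['image'][195:320,215:375],(640,500),interpolation=cv2.INTER_CUBIC))
go([533,124,177],-2)
go([533,124,177],-2)"
```

```text
t 7.02 pos [532.6 124.6 176.1] yhead -0.8 q [0.22 0.3  1.86 0.   0.98 0.24] F [-1.5 13.1  2. ] op 0.5 delta [-0.02  0.01 -0.04] turn 1.2
t 7.07 pos [532.6 124.6 176.1] yhead -0.8 q [0.22 0.3  1.86 0.   0.98 0.24] F [-1.  13.2  2.2] op 0.7 delta [-0.02  0.01 -0.04] turn 1.2
t 7.07 pos [532.6 124.6 176.1] yhead -0.8 q [0.22 0.3  1.86 0.   0.98 0.24] F [-1.  13.2  2.2] op 0.7 delta [-0.02  0.01 -0.04] turn 1.2
```

Bearing at 13 N with the hook still. I'll ease off a touch and hold.

{"op": "step_arm", "data": {
  "deltas": [
    [[0.03,0,0],0,0],
    [[0.03,0,0],0,0],
    [[0.03,0,0],0,0],
    [[0.03,0,0],0,0],
    [[0.03,0,0],0,0],
    [[0.03,0,0],0,0],
    [[0.03,0,0],0,0],
    [[0.03,0,0],0,0]
  ]
}}

```text
time: 7.73
position: [532.6, 124.8, 176.1]
tcp_rot: [0.712, 0.703, 0.001, -0.001]
force: [-1.1, 9.9, 2.1]
opening: 0.1
```

{"op": "step_arm", "data": {
  "deltas": [
    [[0.2,0,0],0,0],
    [[0.5,0,0],0,0],
    [[1.0,0,0],0,0],
    [[1.5,0,0],0,0],
    [[2,0,0],0,0],
    [[2.5,0,-0.5],0,0],
    [[3,0,-1.2],0,0],
    [[3.2,0,-2],0,0]
  ]
}}

```text
time: 8.4
position: [533.2, 205.6, 225.8]
tcp_rot: [0.711, 0.703, -0.001, -0.0]
force: [-0.4, 1.2, 0.5]
opening: 0.1
```

```bash
python3 -c "
from h import *
go([470,291,220],17)
t=cam('top');save('t2',cv2.resize(t['image'][195:320,215:375],(640,500),interpolation=cv2.INTER_CUBIC))
"
```

```text
t 8.4 pos [533.2 205.6 225.8] yhead -0.6 q [0.37 0.28 1.76 0.   1.1  0.38] F [-0.4  1.2  0.5] op 0.1 delta [ 3.39 -2.57  0.23] turn -17.6
```

View pics/t2.png

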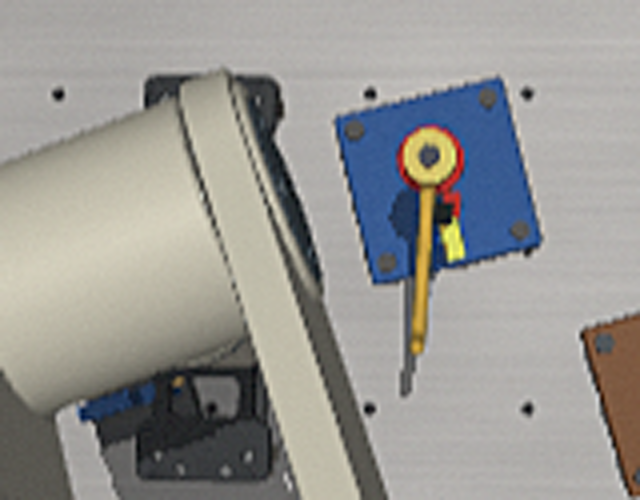

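The hook now lies on its stop: arm from head (429,156) to tip (416,346) in the crop, touching the black stop. Next I go above the clamp.

{"op": "step_arm", "data": {
  "deltas": [
    [[0.4,-0.3,0],-2,10],
    [[0.9,-0.7,0],-5,30],
    [[1.5,-1.1,0],-8,50],
    [[2.1,-1.6,0],-11,60],
    [[2.7,-2.1,0],-14,60],
    [[3.2,-2.4,0],-17.6,60],
    [[3.4,-2.55,0],-17.6,60],
    [[3.4,-2.55,0],-17.6,60]
  ]
}}

```text
time: 9.12
position: [469.7, 290.3, 225.2]
tcp_rot: [0.595, 0.804, -0.001, -0.0]
force: [0.1, -0.6, 0.8]
opening: 51.6
```

```bash
python3 -c "
from h import *
print(onplane(cam('top'),[416/4+215-.4,346/4+195-.4],186))
go([470,291,220],17)
d=cam('wrist');save('w2',d['image']);print(proj(d,[[470,291,126],[467,290,24]]))
"
```

```text
[[499.70213824 114.38283746 186.        ]]
t 9.17 pos [470.4 289.6 225.4] yhead 16.9 q [ 0.55  0.25  1.8  -0.    1.09  0.25] F [0.  0.  0.1] op 55.8 delta [0.06 0.   0.22] turn -0.1
[[321.35743592 243.21122841]
 [317.90708404 209.16392556]]
```

View pics/w2.png

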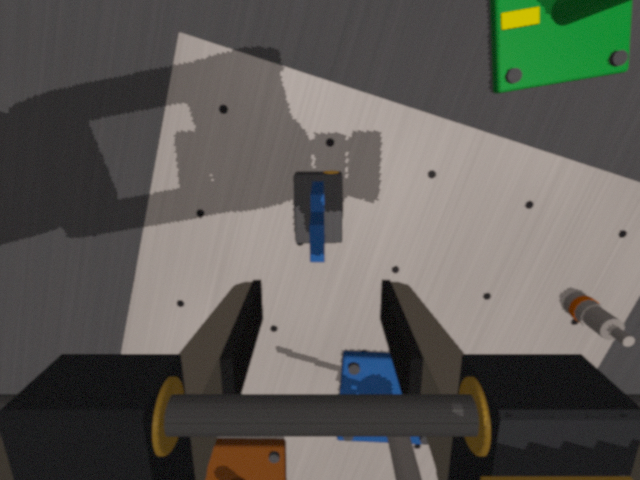

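Wrist view: the clamp stands upright and square to the tool, its blue frame running from (318,182) to (317,262), between the open fingers and slightly left of centre.

Run:
```python
from h import *
s=telemetry.read_state();M=R.from_quat(s['tcp_rot']).as_matrix()
d=cam('wrist')
hsv=cv2.cvtColor(d['image'],cv2.COLOR_RGB2HSV);H,S,V=cv2.split(hsv)
m=(H>100)&(H<130)&(S>110)&(V>40);m[:,:290]=0;m[:,350:]=0;m[:165]=0;m[280:]=0
for r in range(180,266,4):
    x=np.nonzero(m[r])[0]
    if len(x): print(r,x.min(),x.max(),V[r,x].mean().round(), np.median(d['depth'][r,x]).round(), end=' | ')
ys,xs=np.nonzero(m);print(ys.min(),ys.max())
P=cloud(d);q=P[m];q=q[q[:,2]>40];print([ (M.T@(p-s['position'])).round(1) for p in (q[q[:,2]>118].mean(0),q[q[:,2]<118].mean(0))], q[:,2].max())
nr=ys>ys.max()-8
e=onplane(d,[xs[nr].mean()+.5,ys.max()+.5],126)[0];print('near edge tool',M.T@(e-s['position']), 'world centre',e+13*M[:,0])
y2=np.array([[x,y] for x,y in((293.5,243),(342.5,243))]);print('block near corners',[(M.T@(p-s['position'])).round(1) for p in onplane(d,y2,24)])
```

```text
184 312 322 67.0 330.0 | 188 311 322 68.0 311.0 | 192 310 323 70.0 294.0 | 196 310 324 98.0 289.0 | 200 310 323 102.0 290.0 | 204 310 323 92.0 291.0 | 208 310 323 90.0 292.0 | 212 310 322 69.0 288.0 | 216 310 322 66.0 277.0 | 220 309 322 65.0 266.0 | 224 309 322 79.0 256.0 | 228 309 322 88.0 256.0 | 232 309 322 88.0 258.0 | 236 309 322 88.0 259.0 | 240 310 323 87.0 259.0 | 244 310 322 89.0 260.0 | 248 310 322 89.0 260.0 | 252 311 322 91.0 261.0 | 256 311 322 135.0 262.0 | 260 311 320 144.0 263.0 | 181 260
[array([ 4.7, -3.4, 96.4]), array([ 21.3,  -3.4, 138.5])] 374.23153997890415
near edge tool [-10.68140894  -2.94035515  99.55199865] world centre [467.3599968  290.43313428 125.99278586]
block near corners [array([-30.7, -25.7, 201.6]), array([-30.7,  19.8, 201.5])]
```

{"op": "step_arm", "data": {
  "deltas": [
    [[0.03,-0.05,0.3],0,40],
    [[0.08,-0.12,0.8],0,36],
    [[0.08,-0.12,1.4],0,36],
    [[0.08,-0.12,2.0],0,36],
    [[0.08,-0.12,2.5],0,36],
    [[0.08,-0.12,2.9],0,36],
    [[0.08,-0.12,3.1],0,36],
    [[0.08,-0.12,3.1],0,36]
  ]
}}

```text
time: 9.93
position: [467.3, 289.5, 147.3]
tcp_rot: [0.596, 0.803, -0.001, -0.0]
force: [0.2, -0.1, 0.5]
opening: 36.2
```

```bash
python3 -c "
from h import *
go([467.4,290.4,115],17)"
```

```text
t 9.93 pos [467.3 289.5 147.3] yhead 16.8 q [ 0.55  0.34  1.87 -0.    0.93  0.26] F [ 0.2 -0.1  0.5] op 36.2 delta [0.03 0.02 1.29] turn -0.2
```

{"op": "step_arm", "data": {
  "deltas": [
    [[0.03,0.02,0.3],0,36],
    [[0.03,0.02,0.7],0,36],
    [[0.03,0.02,1.0],0,36],
    [[0.03,0.02,1.2],0,36],
    [[0.03,0.02,1.3],0,36],
    [[0.03,0.02,1.3],0,36],
    [[0.03,0.02,1.3],0,25],
    [[0.03,0.02,1.3],0,15]
  ]
}}

```text
time: 10.6
position: [468.2, 291.3, 116.4]
tcp_rot: [0.596, 0.803, 0.0, 0.0]
force: [-0.5, -0.0, 0.1]
opening: 24.8
```

{"op": "step_arm", "data": {
  "deltas": [
    [[0,0,0],0,10],
    [[0,0,0],0,6],
    [[0,0,0],0,0],
    [[0,0,0],0,0],
    [[0,0,0],0,0],
    [[0,0,0],0,0],
    [[0,0,0],0,0],
    [[0,0,0],0,0]
  ]
}}

```text
time: 11.27
position: [468.0, 291.1, 116.2]
tcp_rot: [0.596, 0.803, 0.0, 0.0]
force: [-0.3, -0.7, 2.3]
opening: 9.6
```

```bash
python3 -c "
from h import *
go([467.4,290.4,115],17)"
```

```text
t 11.27 pos [468.  291.1 116.2] yhead 16.9 q [0.55 0.39 1.89 0.   0.86 0.26] F [-0.3 -0.7  2.3] op 9.6 delta [-0.02 -0.03  0.05] turn -0.1
```

{"op": "step_arm", "data": {
  "deltas": [
    [[0,0,-0.2],0,0],
    [[0,0,-0.8],0,0],
    [[0,0,-1.6],0,0],
    [[0,0,-2.6],0,0],
    [[0,0,-3.6],0,0],
    [[0,0,-4.6],0,0],
    [[0,0,-5.3],0,0],
    [[0,0,-5.6],0,0]
  ]
}}

```text
time: 11.93
position: [468.8, 291.6, 258.8]
tcp_rot: [0.596, 0.803, 0.002, 0.001]
force: [0.1, 0.2, -2.7]
opening: 9.9
```

```bash
python3 -c "
from h import *
go([437.9,118.2,247],-3.8)"
```

```text
t 11.93 pos [468.8 291.6 258.8] yhead 16.9 q [0.55 0.22 1.77 0.   1.15 0.26] F [ 0.1  0.2 -2.7] op 9.9 delta [-6.28 -3.2   0.46] turn 20.7
```

{"op": "step_arm", "data": {
  "deltas": [
    [[-0.5,-0.3,0],2,0],
    [[-1.4,-0.7,0.1],5,0],
    [[-2.5,-1.3,0.2],8,0],
    [[-3.6,-1.8,0.3],12,0],
    [[-4.7,-2.4,0.4],15,0],
    [[-5.6,-2.9,0.46],18,0],
    [[-6.1,-3.1,0.46],20,0],
    [[-6.28,-3.2,0.46],20.7,0]
  ]
}}

```text
time: 12.6
position: [435.2, 115.0, 243.1]
tcp_rot: [0.732, 0.681, -0.001, -0.0]
force: [0.9, -0.1, -3.0]
opening: 9.8
```

{"op": "step_arm", "data": {
  "deltas": [
    [[0,0,0],0,0],
    [[0,0,0],0,0],
    [[0,0,0],0,0],
    [[0,0,0],0,0],
    [[0,0,0],0,0],
    [[0,0,0],0,0],
    [[0,0,0],0,0],
    [[0,0,0],0,0]
  ]
}}

```text
time: 13.27
position: [437.0, 117.9, 244.6]
tcp_rot: [0.73, 0.683, -0.0, -0.0]
force: [0.4, 0.1, -3.1]
opening: 9.9
```

```bash
python3 -c "
from h import *
go([437.9,118.2,247],-3.8)
s=cam('side');save('s3',cv2.resize(s['image'][150:300,260:460],(800,600),interpolation=cv2.INTER_CUBIC))
d=cam('wrist');save('w3',d['image']);print(proj(d,[[602.5,107.3,187],[499,114,182],[438,118,131]]))"
```

```text
t 13.27 pos [437.  117.9 244.6] yhead -3.8 q [0.26 0.07 1.98 0.   1.09 0.33] F [ 0.4  0.1 -3.1] op 9.9 delta [ 0.01  0.03 -0.1 ] turn 0.0
[[617.70290373 267.74875682]
 [429.24886802 264.81849302]
 [321.76233511 238.76861372]]
```

View pics/s3.png

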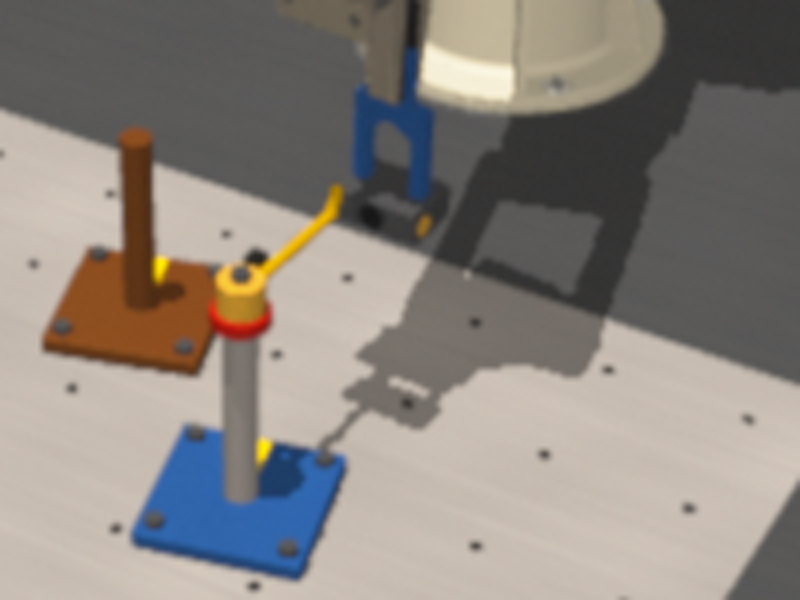

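View pics/w3.png

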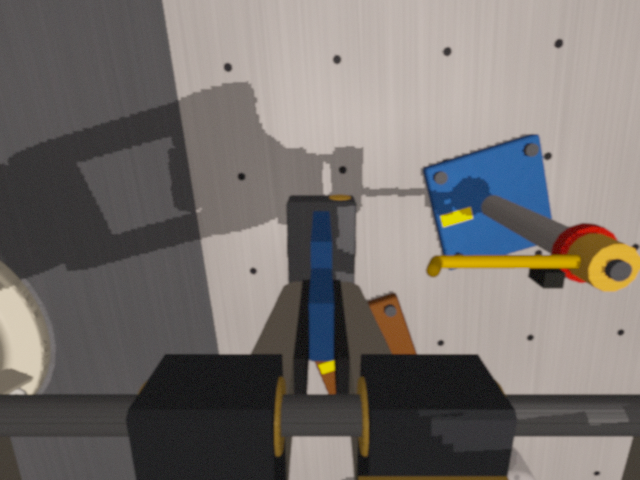

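Wrist view: the hook arm runs from (433,266) to the head at (617,269), parallel to the image rows and so in line with the tool. The side view shows the clamp's window facing the hook tip. Now the lateral offset.

Run:
```python
from h import *
s=telemetry.read_state();M=R.from_quat(s['tcp_rot']).as_matrix()
d=cam('wrist')
hsv=cv2.cvtColor(d['image'],cv2.COLOR_RGB2HSV);H,S,V=cv2.split(hsv)
m=(H>15)&(H<35)&(S>120)&(V>80);m[:250]=0;m[275:]=0
for u in(430,435,460,490,520,550):
    r=np.nonzero(m[:,u])[0];c=(r.min()+r.max()+1)/2
    z=186 if u<440 else 170
    print(u,r.min(),r.max(),(M.T@(onplane(d,[u,c],z)[0]-s['position'])).round(1))
# block centre (dark) / frame columns check vs depth
P=cloud(d);b=(H>100)&(H<130)&(S>110);b[:200]=0;b[278:]=0;b[:,:300]=0;b[:,345:]=0
q=(P[b]-s['position'])@M;print('frame tool med',np.median(q,0),q.min(0),q.max(0))
go([437.9,118.2,247],-3.8)
```

```text
430 262 274 [-0.4 61.5 58.6]
435 256 274 [ 1.4 64.2 58.6]
460 255 267 [-2.1 83.9 74.6]
490 256 267 [ -2.4 101.9  74.6]
520 255 267 [ -2.1 119.9  74.6]
550 255 268 [ -2.4 138.   74.6]
frame tool med [22.89016457  0.42797201 28.03220555] [  -6.07451035   -6.57724527 -148.73274068] [80.22096021  7.52841964 92.231896  ]
t 13.42 pos [437.1 117.7 244.6] yhead -3.8 q [ 0.26  0.07  1.98 -0.    1.09  0.33] F [-0.9 -0.1 -2.4] op 10.2 delta [ 0.02  0.03 -0.1 ] turn -0.0
```

{"op": "step_arm", "data": {
  "deltas": [
    [[-0.05,0.15,0],0,0],
    [[-0.05,0.4,0],0,0],
    [[-0.05,0.7,0],0,0],
    [[-0.05,1.0,0],0,0],
    [[-0.05,1.3,0],0,0],
    [[-0.05,1.6,0],0,0],
    [[-0.05,1.8,0],0,0],
    [[-0.05,1.9,0],0,0]
  ]
}}

```text
time: 14.08
position: [485.3, 113.2, 244.5]
tcp_rot: [0.73, 0.683, 0.0, 0.0]
force: [0.9, 0.8, -2.4]
opening: 10.0
```

{"op": "step_arm", "data": {
  "deltas": [
    [[0,0.15,0],0,0],
    [[0,0.4,0],0,0],
    [[0,0.7,0],0,0],
    [[0,1.0,0],0,0],
    [[0,1.3,0],0,0],
    [[0,1.6,0],0,0],
    [[0,1.8,0],0,0],
    [[0,1.9,0],0,0]
  ]
}}

```text
time: 14.75
position: [532.7, 110.0, 244.5]
tcp_rot: [0.73, 0.683, 0.0, 0.0]
force: [0.1, 0.1, -3.6]
opening: 9.7
```

```bash
python3 -c "
from h import *
go([602.5-69.8,107.3+4.6,214.8],-3.8)
d=cam('wrist');s=cam('side');save('s4',np.hstack([cv2.resize(s['image'][190:290,290:390],(400,400),interpolation=cv2.INTER_CUBIC),cv2.resize(d['image'][150:450,170:470],(400,400))]))"
```

```text
t 14.75 pos [532.7 110.  244.5] yhead -3.8 q [ 0.2   0.22  1.8  -0.    1.12  0.27] F [ 0.1  0.1 -3.6] op 9.7 delta [ 0.08 -0.    1.19] turn -0.0
```

View pics/s4.png

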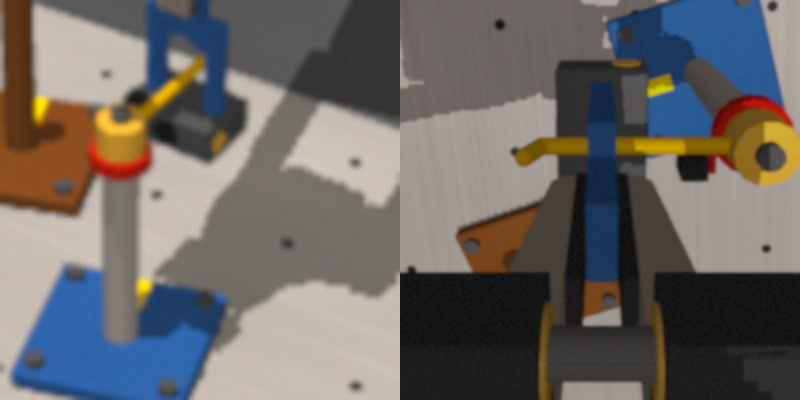

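The hook arm passes through the window, clear on both sides (wrist panel, arm row 147 crossing the frame at column 600). Now I lower it gently.

{"op": "step_arm", "data": {
  "deltas": [
    [[0,0,0.1],0,0],
    [[0,0,0.25],0,0],
    [[0,0,0.4],0,0],
    [[0,0,0.55],0,0],
    [[0,0,0.7],0,0],
    [[0,0,0.82],0,0],
    [[0,0,0.9],0,0],
    [[0,0,0.92],0,0]
  ]
}}

```text
time: 15.52
position: [531.5, 110.0, 221.1]
tcp_rot: [0.73, 0.683, -0.0, -0.0]
force: [-0.2, -0.5, -2.7]
opening: 9.7
```

{"op": "step_arm", "data": {
  "deltas": [
    [[0,0,0.03],0,0],
    [[0,0,0.06],0,0],
    [[0,0,0.09],0,0],
    [[0,0,0.12],0,0],
    [[0,0,0.15],0,0],
    [[0,0,0.17],0,0],
    [[0,0,0.17],0,0],
    [[0,0,0.17],0,0]
  ]
}}

```text
time: 16.18
position: [531.8, 110.1, 217.3]
tcp_rot: [0.73, 0.683, -0.0, -0.0]
force: [-0.3, 0.8, -2.4]
opening: 9.9
```

{"op": "step_arm", "data": {
  "deltas": [
    [[0,0,0.02],0,0],
    [[0,0,0.03],0,0],
    [[0,0,0.05],0,0],
    [[0,0,0.06],0,0],
    [[0,0,0.07],0,0],
    [[0,0,0.08],0,0],
    [[0,0,0.08],0,0],
    [[0,0,0.08],0,0]
  ]
}}

```text
time: 16.85
position: [531.9, 110.2, 215.7]
tcp_rot: [0.73, 0.683, 0.0, 0.0]
force: [-2.3, 0.3, 5.0]
opening: 9.8
```

Contact. I'll ease up slightly so the hook carries about the clamp's weight, then check.

{"op": "step_arm", "data": {
  "deltas": [
    [[0,0,-0.02],0,0],
    [[0,0,-0.03],0,0],
    [[0,0,-0.03],0,0],
    [[0,0,-0.03],0,0],
    [[0,0,-0.03],0,0],
    [[0,0,-0.03],0,0],
    [[0,0,-0.03],0,0],
    [[0,0,-0.03],0,0]
  ]
}}

```text
time: 17.52
position: [531.8, 110.1, 216.1]
tcp_rot: [0.73, 0.683, 0.0, 0.0]
force: [0.4, 2.2, -0.6]
opening: 9.8
```

{"op": "step_arm", "data": {
  "deltas": [
    [[0,0,0],0,10],
    [[0,0,0],0,11],
    [[0,0,0],0,12],
    [[0,0,0],0,14],
    [[0,0,0],0,16],
    [[0,0,0],0,19],
    [[0,0,0],0,22],
    [[0,0,0],0,24]
  ]
}}

```text
time: 18.18
position: [531.7, 110.0, 216.1]
tcp_rot: [0.73, 0.683, -0.0, 0.0]
force: [-0.0, 0.7, 0.0]
opening: 23.7
```

{"op": "step_arm", "data": {
  "deltas": [
    [[0,0,0],0,26],
    [[0,0,0],0,28],
    [[0,0,0],0,30],
    [[0,0,0],0,30],
    [[0,0,0],0,30],
    [[0,0,0],0,30],
    [[0,0,0],0,30],
    [[0,0,0],0,30]
  ]
}}

```text
time: 18.85
position: [531.8, 110.1, 216.1]
tcp_rot: [0.73, 0.683, -0.0, 0.0]
force: [0.7, 0.5, 0.2]
opening: 29.7
```

```bash
python3 -c "
from h import *
go([531,110,290],-3.8)
d=cam('wrist');save('w5',d['image'])"
```

```text
t 18.85 pos [531.8 110.1 216.1] yhead -3.8 q [ 0.2   0.25  1.83 -0.    1.06  0.27] F [0.7 0.5 0.2] op 29.7 delta [-0.   -0.03 -2.96] turn -0.0
```

View pics/w5.png

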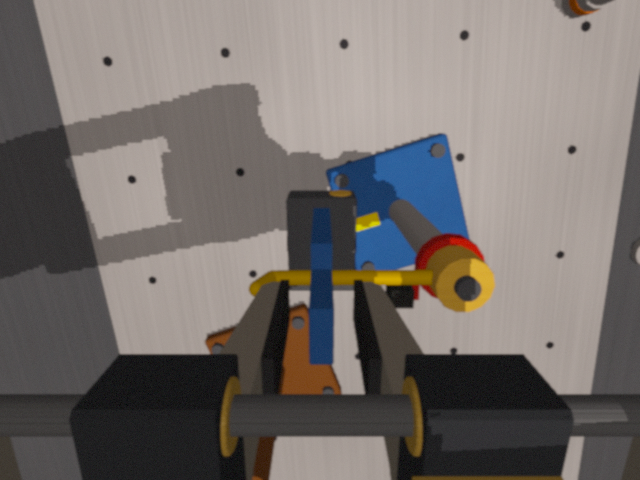

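The clamp hangs on the arm at (320,277), with the tab (320,350) clear of both open fingers. The hook is still on the stop (400,296). I go straight up, then away.

{"op": "step_arm", "data": {
  "deltas": [
    [[0,0,-0.1],0,30],
    [[0,0,-0.3],0,30],
    [[0,0,-0.6],0,30],
    [[0,0,-1.0],0,30],
    [[0,0,-1.5],0,30],
    [[0,0,-2.2],0,30],
    [[0,0,-2.9],0,30],
    [[0,0,-3.5],0,30]
  ]
}}

```text
time: 19.57
position: [532.1, 110.2, 305.9]
tcp_rot: [0.73, 0.683, 0.001, 0.0]
force: [0.4, -0.1, -0.5]
opening: 29.6
```

{"op": "step_arm", "data": {
  "deltas": [
    [[0.5,0,0],0,30],
    [[1.5,0,0],0,30],
    [[3,0,0],0,30],
    [[4.5,0,0],0,30],
    [[6,0,0],0,30],
    [[7,0,0],0,30],
    [[7.6,0,0],0,30],
    [[8,0,0],0,30]
  ]
}}

```text
time: 20.23
position: [544.6, 311.8, 303.0]
tcp_rot: [0.73, 0.684, -0.0, -0.0]
force: [0.8, -0.8, -0.6]
opening: 30.0
```

{"op": "step_arm", "data": {
  "deltas": [
    [[0,0,0],0,30],
    [[0,0,0],0,30],
    [[0,0,0],0,30],
    [[0,0,0],0,30],
    [[0,0,0],0,30],
    [[0,0,0],0,30],
    [[0,0,0],0,30],
    [[0,0,0],0,30]
  ]
}}

```text
time: 20.9
position: [545.1, 309.3, 303.7]
tcp_rot: [0.73, 0.683, 0.0, 0.0]
force: [0.2, 0.0, 0.5]
opening: 30.1
```

```bash
python3 -c "
from h import *
go([531,110,290],-3.8)
t=cam('top');s=cam('side')
t2=cam('top');print('motion diff',np.abs(t['image'][200:300,280:360].astype(int)-t2['image'][200:300,280:360]).max())
save('f',np.hstack([cv2.resize(s['image'][150:300,180:380],(400,300)),cv2.resize(t['image'][180:330,260:460],(400,300))]))
print(onplane(t,[416/4+215-.4,346/4+195-.4],186))"
```

```text
t 20.9 pos [545.1 309.3 303.7] yhead -3.8 q [ 0.51  0.3   1.55 -0.    1.29  0.58] F [0.2 0.  0.5] op 30.1 delta [-7.99 -0.03  0.55] turn -0.0
motion diff 14
[[499.70213824 114.38283746 186.        ]]
```

View pics/f.png

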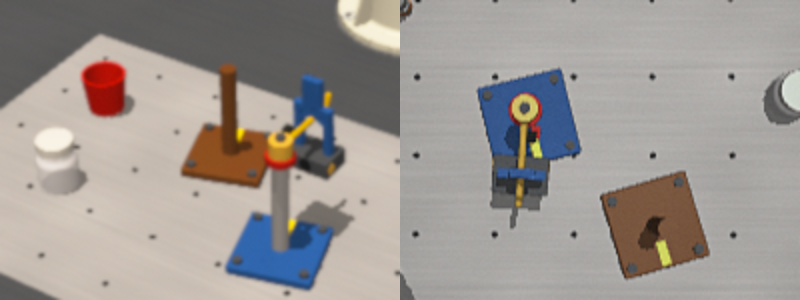

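The clamp hangs level on the hook (crop (520,175)) and the hook still faces front on its stop. The cup and jar are where they were. Handing in.

```bash
python3 -c "
from h import *
job.close_job()"
```

```text
the job is handed in; nothing more can be done
```

The hook is on its stop, the clamp hangs on it by its window, and the job was handed in at about 21 s; no verdict is reported.

- **Hook:** I pushed it anticlockwise with the side of the closed fingers until it met the stop. The highest force reading was 17 N, under the 24 N limit. I eased to 13 N, then held about 10 N with the hook still for about 0.6 s, and backed away.
- **Clamp:** I took it by the tab, carried it over the hook tip and lowered it. A contact reading of about 5 N upward showed when it touched, so I raised it slightly until the hook carried most of its weight, then opened the fingers slowly.
- **Last checks:** In the final top and side pictures the clamp hangs level, the hook still faces front at its stop, and the cup and jar are where they were. Two top pictures taken moments apart differed by at most 14 grey levels, which I took as noise rather than movement. The gripper was well clear and the force reading was about zero.
- **Not fully checked or in disagreement:**
  - The injector was not in the final picture crops; it was last partly in view, at the very edge of the wrist picture taken just after I released the clamp. Nothing I did came near it.
  - The side camera's first depth readings put the stand 5 to 10 mm off from the top view. I used the top view, and the wrist camera agreed with it to about 2 mm.

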